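Roll a turned blank up the lathe's loading ramp and hold it at the stop

TASK

Push the turned wooden blank from the foot of the loading ramp up to the yellow stop with your fingers, staying behind it all the way so that it never runs back down the ramp, and do not lift it off the ramp. Finish while still holding it pressed square against the stop, where the lathe's clamp would take it over, with the fingers still touching it. Leave the glue bottle, the mallet and the square billet where they stand.

Things in the scene. Friction and masses are not known exactly. Their poses are not given: they have to be found in the camera images.
- blank: Smooth waxed pale wooden cylinder with two dark bands and a red line along it, 50 mm diameter, 120 mm long, 0.14 to 0.28 kg. Origin at its centre; its y axis is the cylinder's axis (x, z turn as it rolls). It starts lying across the ramp's foot, resting against the foot lip, up to 10 mm off the ramp's centre line. Rolls freely back down if let go.
- ramp: Fixed smooth grey ramp deck, 300 x 174 mm, slope 0.15 rad. Origin: middle of its upper surface, 55 mm above the table; x up the slope, y across, z square to the deck. Foot lip x -140 to -134 mm, 6 mm high; green side rails 14 mm high, inner faces y +-75 mm; stop face x 120 mm. Base board, 14 mm thick, juts 12 mm past the foot. Blank centre: x -118 at start, 95 at the stop, z 25 mm.
- stop: Yellow rigid stop plate at the top of the ramp, fixed, 150 mm wide, standing 42 mm above the deck. Origin at the foot of the face that meets the blank, at the middle; axes parallel to the ramp's.
- glue: White glue bottle with an orange cap, 52 mm diameter, 120 mm tall, loose; origin at the centre of its underside. Leave alone.
- mallet: Brown round wooden carver's mallet standing on its head, 64 mm diameter, 127 mm tall, loose; origin at the centre of its underside. Leave alone.
- billet: Pale square wooden billet standing on end, 50 x 45 mm, 100 mm tall, loose; origin at the centre of its underside. Leave alone.
Not all that is in view belongs to the job. What is shaped like the blank but green or turquoise is not meant.

How it is judged:
On the way:
1. the blank is on its way up the ramp, pushed by the fingers (x of blank in the frame of ramp between -0.07 and 0.08 m and contact force between the fingers and blank above 0.02 N), for 0.1 s.
At the end, for the whole second after the job is handed in: The blank lies still, pressed by the fingers (over 0.1 N) against the stop (over 0.05 N): within 4 mm of contact, axis within 0.06 rad of the stop face, within 40 mm of the ramp centre line, on the deck. Glue bottle, mallet and billet within 20 mm of where they stood (x of blank in the frame of ramp between 0.091 and 0.1 m and z of blank in the frame of ramp between 0.02 and 0.03 m and y of blank in the frame of ramp between -0.04 and 0.04 m and angle between the y axis of blank and the y axis of ramp, either way round below 0.06 rad and contact force between the fingers and blank above 0.1 N and contact force between blank and stop above 0.05 N and linear speed of blank below 0.02 m/s and distance of each of glue, mallet, billet from where it was at the start of the episode below 0.02 m); the arm keeps its last pose, push and grip.
It fails at once if the blank runs loose on the ramp (rolls at more than 0.2 m/s with nothing of the robot touching it) (x of blank in the frame of ramp above -0.09 m and linear speed of blank above 0.2 m/s and contact force between each of the fingers, the arm and blank below 0.001 N).
It fails at once if the blank is lifted more than 12 mm off the ramp (z of blank in the frame of ramp above 0.037 m).
It fails at once if the glue is knocked over or pushed away (tilted more than 0.3 rad or moved more than 20 mm) (distance of glue from where it was at the start of the episode above 0.02 m or angle between glue's own z axis and vertical above 0.3 rad).
It fails at once if the mallet is knocked over or pushed away (tilted more than 0.3 rad or moved more than 20 mm) (distance of mallet from where it was at the start of the episode above 0.02 m or angle between mallet's own z axis and vertical above 0.3 rad).
It fails at once if the billet is knocked over or pushed away (tilted more than 0.3 rad or moved more than 20 mm) (distance of billet from where it was at the start of the episode above 0.02 m or angle between billet's own z axis and vertical above 0.3 rad).
It also fails if it takes over 40 s, if anything falls off the work surface, if the arm or the gripper's body presses on something with over 40 N, if the wrist force passes 120 N, or if a joint passes its speed limit or range.

ROBOT

A 6-joint arm with a two-finger parallel gripper is mounted at the origin on the work surface. World frame = base frame: x ahead of the robot, y to its left, z up, the work surface at z = 0. Lengths are in m, angles in rad, forces in N, time in s.
With the tool pointing down it reaches from about 0.3 to 0.75 m from the base axis. Payload 8.5 kg.
Tool frame: the origin (TCP) lies between the finger pads; the fingertips stand 11 mm ahead of it and the grasp point (between the pads) lies 8 mm behind it; z points along the fingers, x is the direction in which the jaws open and shut, and the axes are right-handed (so a half turn about z gives the same grasp; the last joint's range is limited). The gripper opens to 85 mm and grips with 20 to 120 N. Pads are 22 mm wide; open, the fingers measure 114 mm over their backs; the gripper's body (76 mm by 85 mm) begins 54 mm behind the grasp point. The pads swing forward as they close: fully open they stand 13 mm farther back than shut.
Start: joints at [-1.509, 0.381, 1.297, -0, 1.464, -0.215], TCP at [0.15, -0.529, 0.242] pointing down, gripper open.
Joint ranges: [-3.11, 3.11], [-0.89, 2.33], [0.22, 2.48], [-1.42, 4.56], [0.17, 2.85], [-2.88, 2.88]. Speed limits (rad/s): [2.39, 2.39, 3.14, 3.14, 3.14, 3.14].

INTERFACE

Orientations are given as a unit quaternion [x, y, z, w].
In Python, from cell import arm gives the robot as it stands. Calls block until the motion is done:
- arm.movep(position, orientation): joint-space move of the TCP to a pose.
- arm.line_to(position, orientation=None, velocity=0.15, guard=None): straight line of the TCP; orientation=None keeps the orientation; velocity is the mean speed in m/s. With guard (N) it stops when the force on the tool has changed by that much, and returns True; else False.
- arm.set_joints(angles): joint-space move.
- arm.set_gripper(opening, force=None): finger opening in m; force is the grip in N (None keeps the last); returns when the fingers have stopped.
- arm.pause(seconds).
- arm.solve_ik(position, orientation): joint angles nearest the present ones, or None.
- arm.grab_frame(name): name is "scene" or "top" or "wrist"; returns a dict with "color" (420x560x3 uint8, red, green, blue), "camera_matrix" (3x3 intrinsics, pixels), "R" (3x3) and "t" (3): a world point X has camera coordinates R X + t; the wrist camera has in their place "hand_eye" (4x4, takes a point from camera to tool coordinates, whose origin is the TCP and whose axes are the tool frame's). Camera axes: x right, y down, z forward; pixel columns grow to the right and rows downward; lengths in m; the calibration is good to about 2 mm. A picture is of the moment at which its call begins: read the wrist's pose just before it. There is no depth.
A pose or a line that the arm cannot do raises arm.PlanningError and nothing moves.
- arm.job_done(): hands the job in, once; it reports no verdict.
Readings, each from a call of its own:
- arm.read_clock(): time.
- arm.read_joint_pos(): joint angles.
- arm.read_dq(): joint speeds.
- arm.read_tau(): joint torques, N m.
- arm.read_tcp_pos(): TCP position.
- arm.read_ee_rot(): TCP orientation.
- arm.read_wrist_force(): force on the tool from outside, world axes, zero at the start.
- arm.read_torque(): the same for the moment, N m.
- arm.read_grip_width(): finger opening in m.
Only numpy, scipy, OpenCV 4.12 (cv2) and the standard library are available. Lean on these libraries where they do the work, as an engineer would, in place of code of your own. Each camera call takes 0.05 s, during which the arm holds its last target.

## Working session

There is one attempt and no reset: what is moved stays moved. The work goes in short steps, each a Python script; the robot and the scene stay as the last script left them, time stands still between calls to the robot, and variables do not carry over. Pictures are saved under pics/ and viewed, and the job is handed in when it is done.

```bash
ls; mkdir -p pics; python3 - <<'E'
from cell import arm
import cv2,numpy as np
np.set_printoptions(precision=4,suppress=True)
print(arm.read_clock())
for n in("scene","top","wrist"):
    f=arm.grab_frame(n); cv2.imwrite(f"pics/a_{n}.png",f["color"][:,:,::-1]); 
    np.savez(f"pics/a_{n}.npz",**f)
    print(n,f["camera_matrix"].tolist(), [ (k,np.round(f[k],4).tolist()) for k in f if k in("R","t","hand_eye")])
print(arm.read_tcp_pos(),arm.read_ee_rot(),arm.read_grip_width())
E
```

```text
pics
0.0
scene [[414.59449291855833, 0.0, 282.0057493006385], [0.0, 414.59449291855833, 200.90769238891315], [0.0, 0.0, 1.0]] [('R', [[0.439, 0.8984, 0.0086], [0.5723, -0.2723, -0.7735], [-0.6927, 0.3445, -0.6337]]), ('t', [-0.1807, -0.2405, 1.5778])]
top [[418.3655779055718, 0.0, 285.3178432818581], [0.0, 418.3655779055718, 216.99126250289953], [0.0, 0.0, 1.0]] [('R', [[0.006, -1.0, -0.0072], [-0.9965, -0.0054, -0.0839], [0.0839, 0.0077, -0.9964]]), ('t', [-0.0469, 0.5152, 1.0443])]
wrist [[314.7889741360084, 0.0, 275.3483984631018], [0.0, 314.7889741360084, 205.79974423828196], [0.0, 0.0, 1.0]] [('hand_eye', [[1.0, -0.0003, 0.0003, 0.0001], [0.0002, 0.9469, 0.3215, -0.082], [-0.0004, -0.3215, 0.9469, -0.132], [0.0, 0.0, 0.0, 1.0]])]
[ 0.1503 -0.5289  0.2419] [ 0.7979 -0.6028 -0.0003 -0.0004] 0.08534167545980188
```

View pics/a_scene.png

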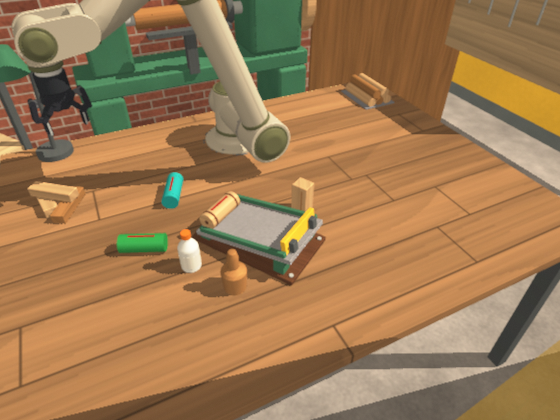

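View pics/a_top.png

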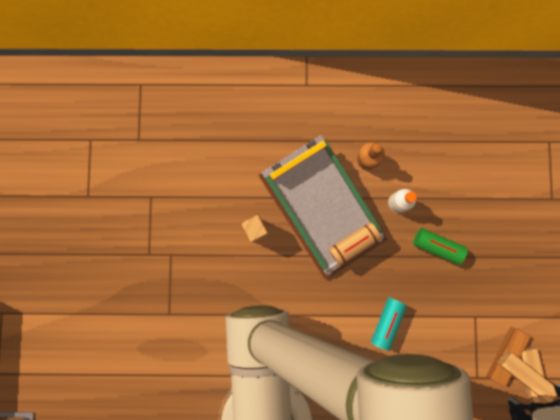

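View pics/a_wrist.png

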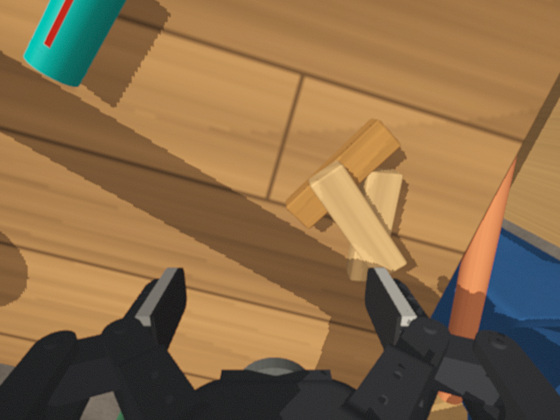

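The scene and top pictures show the pale blank with a red line at top (357,243) and scene (220,209), lying on the ramp foot. It could be confused with the green cylinder at top (441,247), the turquoise one at top (389,324), or the loose wood scraps at (527,365). The one on the ramp fits the description, so I'll check it in a close crop.

```bash
python3 - <<'E'
import cv2
a=cv2.imread("pics/a_top.png")[120:290,230:430]
cv2.imwrite("pics/crop_top.png",cv2.resize(a,None,fx=3.5,fy=3.5,interpolation=cv2.INTER_CUBIC))
a=cv2.imread("pics/a_scene.png")[170:300,170:340]
cv2.imwrite("pics/crop_scene.png",cv2.resize(a,None,fx=4.5,fy=4.5,interpolation=cv2.INTER_CUBIC))
E
```

```text
(no output)
```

View pics/crop_top.png

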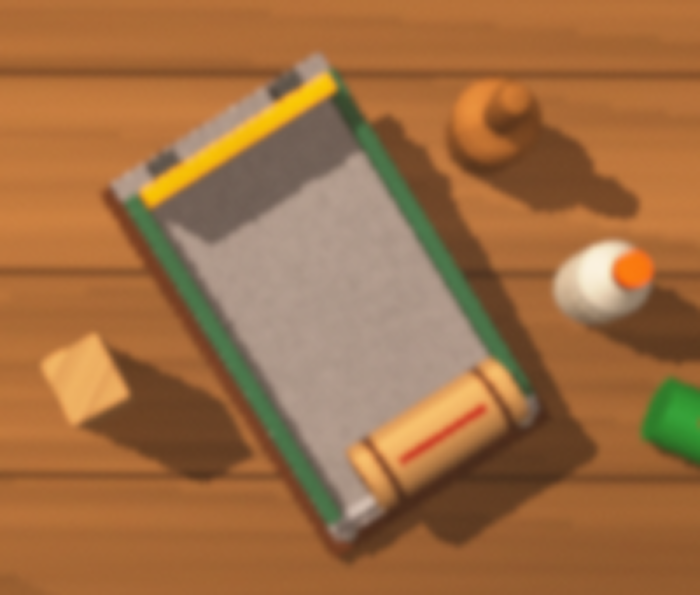

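View pics/crop_scene.png

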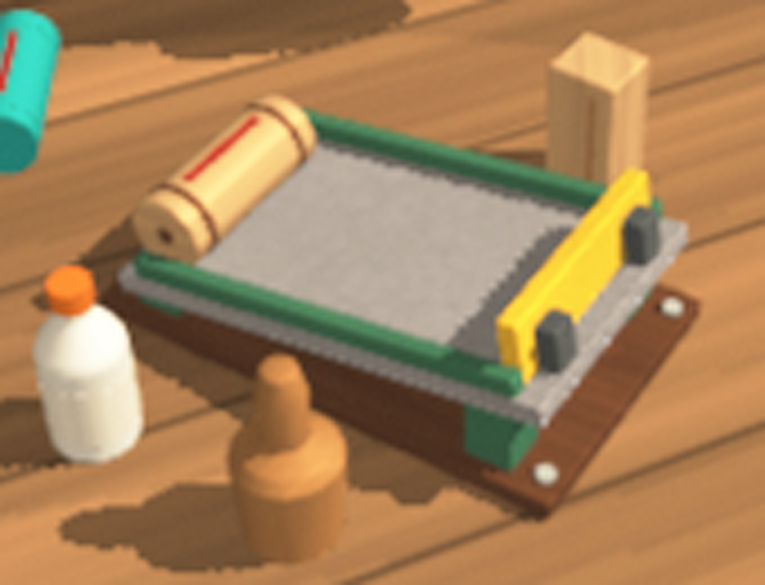

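The crop confirms it: a pale cylinder with two dark bands and a red line, lying at the ramp foot. Next I fit the ramp pose from points in both images.

```bash
cat > h.py <<'E'
import numpy as np,cv2
from scipy.optimize import least_squares
from scipy.spatial.transform import Rotation as Rn
def load(n): return np.load(f"pics/a_{n}.npz")
T=load("top");S=load("scene")
def proj(f,X): 
    c=np.atleast_2d(X)@f["R"].T+f["t"]; p=c@f["camera_matrix"].T; return p[:,:2]/p[:,2:]
def ct(u,v): return (230+(u+.5)/3.5-.5,120+(v+.5)/3.5-.5)
def cs(u,v): return (170+(u+.5)/4.5-.5,170+(v+.5)/4.5-.5)
def rampR(yaw): return Rn.from_euler("ZY",[yaw,-0.15]).as_matrix()
def rp(q,X): return np.asarray(X)@rampR(q[2]).T+np.array([q[0],q[1],0.055])
E
cat > fit.py <<'E'
from h import *
tp=[((.15,.087,0),ct(110,190)),((.15,-.087,0),ct(320,55)),((-.15,.087,0),ct(345,540)),((-.15,-.087,0),ct(540,412)),((.12,.075,.042),ct(150,208)),((.12,-.075,.042),ct(338,93))]
sp=[((.15,-.087,0),cs(545,413)),((.15,.087,0),cs(688,232)),((-.15,-.087,0),cs(120,275)),((.12,-.075,.042),cs(499,325)),((.12,.075,.042),cs(632,170))]
def r(q):
    e=[proj(T,rp(q,[a]))[0]-b for a,b in tp]+[proj(S,rp(q,[a]))[0]-b for a,b in sp]
    return np.ravel(e)
best=min((least_squares(r,[.4,0,y],loss="soft_l1") for y in(0,.6,-.6)),key=lambda s:s.cost)
q=best.x;print(q.round(4));print(r(q).reshape(-1,2).round(2))
np.save("q.npy",q)
# blank
for n,f in(("top",T),("scene",S)):
    for y in(.01,0,-.01):
        L=[(-.118,y+s*.06,.025) for s in(1,-1)]
        print(n,y,proj(f,rp(q,L)).round(1).tolist())
    im=f["color"][:,:,::-1].copy()
    im=cv2.resize(im,None,fx=4,fy=4,interpolation=cv2.INTER_CUBIC)
    def pl(P,c):
        p=(proj(f,rp(q,P))+.5)*4-.5; cv2.polylines(im,[np.round(p).astype(int)],True,c,1)
    pl([(.15,.087,0),(.15,-.087,0),(-.15,-.087,0),(-.15,.087,0)],(255,0,0))
    pl([(.12,.075,0),(.12,-.075,0),(.12,-.075,.042),(.12,.075,.042)],(0,0,255))
    a=np.linspace(0,6.28,30)
    for s in(1,-1): pl([( -.118+.025*np.cos(t),s*.06,.025+.025*np.sin(t)) for t in a],(255,255,0))
    c=im[480:1160,960:1720] if n=="top" else im[640:1200,680:1400]
    c=c[:600];cv2.imwrite(f"pics/fit_{n}.png",c)
for nm,fz,uv in(("glue top",.12,ct(632,268)),("mallet top",.127,ct(513,98)),("billet top",.1,ct(85,378))):
    f=T;d=np.linalg.inv(f["camera_matrix"])@[*uv,1];C=-f["R"].T@f["t"];d=f["R"].T@d
    X=C+d*(fz-C[2])/d[2];print(nm,X.round(3),"in ramp",((X-[q[0],q[1],.055])@rampR(q[2])).round(3))
E
python3 fit.py
```

```text
[ 0.5434 -0.1377  0.5806]
[[-0.43 -1.61]
 [-0.72 -1.19]
 [-2.18  0.46]
 [ 0.1  -0.97]
 [-0.32  0.19]
 [-0.54 -1.23]
 [-1.21 -0.11]
 [-0.46 -1.59]
 [-1.19 -0.16]
 [-1.25 -0.2 ]
 [-1.37 -0.47]]
top 0.01 [[326.6, 261.5], [367.8, 234.6]]
top 0 [[330.1, 259.2], [371.2, 232.3]]
top -0.01 [[333.5, 257.0], [374.6, 230.1]]
scene 0.01 [[236.3, 194.9], [210.6, 218.3]]
scene 0 [[234.3, 196.7], [208.3, 220.4]]
scene -0.01 [[232.3, 198.6], [205.9, 222.5]]
glue top [ 0.557 -0.334  0.12 ] in ramp [-0.085 -0.171  0.079]
mallet top [ 0.669 -0.255  0.127] in ramp [ 0.051 -0.167  0.065]
billet top [0.483 0.029 0.1  ] in ramp [0.048 0.173 0.038]
```

View pics/fit_top.png

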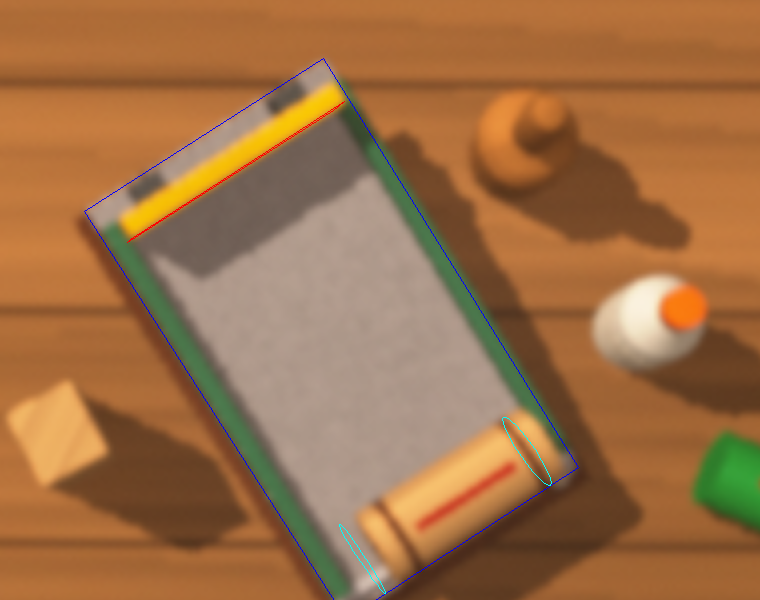

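View pics/fit_scene.png

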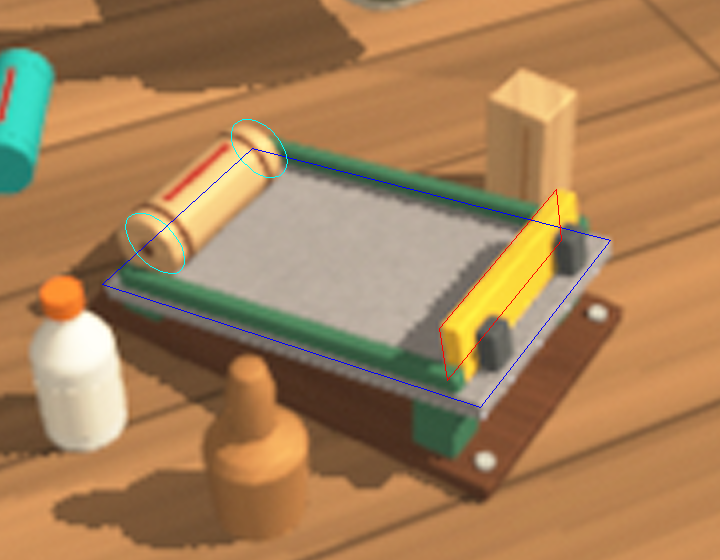

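```bash
cat > fit2.py <<'E'
from h import *
tp=[((.15,.087,0),ct(110,190)),((.15,-.087,0),ct(320,55)),((-.15,.087,0),ct(345,540)),((-.15,-.087,0),ct(540,412)),((.12,.075,.042),ct(150,208)),((.12,-.075,.042),ct(338,93))]
sp=[((.15,-.087,0),cs(545,413)),((.15,.087,0),cs(688,232)),((-.15,-.087,0),cs(120,275)),((.12,-.075,.042),cs(499,325)),((.12,.075,.042),cs(632,170))]
T=dict(T);S=dict(S);tt=T["t"].copy();ss=S["t"].copy()
def r(p):
    q=p[:3];T["t"]=tt+p[3:6];S["t"]=ss+p[6:9]
    e=[proj(T,rp(q,[a]))[0]-b for a,b in tp]+[proj(S,rp(q,[a]))[0]-b for a,b in sp]
    return np.r_[np.ravel(e)/.7,p[3:9]/.002]
s=least_squares(r,[.54,-.13,.58]+[0]*6);p=s.x;q=p[:3]
print(p.round(4),(r(p)[:22]*.7).reshape(-1,2).round(1).tolist());np.save("q.npy",q)
# blank: y from ends in top & scene: visible silhouettes endpoints
for y in(.005,0,-.005,-.01):
    for n,f in(("top",T),("scene",S)):
        L=proj(f,rp(q,[(-.118,y+s*.06,.025) for s in(1,-1)]))
        z=((L-[230,120]+.5)*3.5-.5) if n=="top" else ((L-170+.5)*4.5-.5)
        print(n,y,z.round(0).tolist())
from cell import arm
R=rampR(q[2])
for sg in(1,-1):
    M=np.stack([sg*R[:,1],sg*R[:,0],-R[:,2]],1);o=Rn.from_matrix(M).as_quat()
    for X in[(-.2,0,.18),(-.17,0,.022),(.059,0,.022)]:
        j=arm.solve_ik(rp(q,X).tolist(),o.tolist());print(sg,X,rp(q,X).round(3),None if j is None else np.round(j,2))
E
python3 fit2.py
```

```text
[ 5.434e-01 -1.375e-01  5.825e-01  1.700e-03  1.500e-03  9.000e-04
  2.200e-03  1.200e-03  3.000e-04] [[0.2, -0.8], [-0.3, -0.5], [-1.5, 1.0], [0.7, -0.5], [0.3, 1.0], [-0.0, -0.5], [-0.1, 0.3], [0.4, -1.2], [-0.3, 0.3], [-0.2, 0.2], [-0.5, -0.1]]
top 0.005 [[348.0, 494.0], [492.0, 400.0]]
scene 0.005 [[299.0, 120.0], [183.0, 226.0]]
top 0 [[354.0, 490.0], [498.0, 396.0]]
scene 0 [[294.0, 124.0], [178.0, 231.0]]
top -0.005 [[360.0, 486.0], [503.0, 392.0]]
scene -0.005 [[290.0, 128.0], [173.0, 236.0]]
top -0.01 [[366.0, 483.0], [509.0, 388.0]]
scene -0.01 [[285.0, 132.0], [167.0, 240.0]]
1 (-0.2, 0, 0.18) [ 0.356 -0.261  0.203] None
1 (-0.17, 0, 0.022) [ 0.4   -0.232  0.051] None
1 (0.059, 0, 0.022) [ 0.589 -0.107  0.086] [-0.43  0.58  1.46  0.15  1.03 -2.66]
-1 (-0.2, 0, 0.18) [ 0.356 -0.261  0.203] [-0.99  0.21  1.68  0.16  1.25 -0.05]
-1 (-0.17, 0, 0.022) [ 0.4   -0.232  0.051] [-0.86  0.47  1.85  0.2   0.82 -0.02]
-1 (0.059, 0, 0.022) [ 0.589 -0.107  0.086] [-0.43  0.58  1.46  0.15  1.03  0.49]
```

Blank centre comes out near ramp y ≈ -10 mm, and both views agree. Only the orientation with tool y pointing downhill is reachable. I'll move above and behind the foot and check with the wrist camera.

```bash
cat >> h.py <<'E'
def ori(yaw):
    R=rampR(yaw); return Rn.from_matrix(np.stack([-R[:,1],-R[:,0],-R[:,2]],1)).as_quat().tolist()
def toramp(q,X): return (np.asarray(X)-[q[0],q[1],.055])@rampR(q[2])
E
python3 - <<'E'
from h import *
from cell import arm
q=np.load("q.npy");o=ori(q[2])
arm.movep(rp(q,(-.2,-.01,.18)).tolist(),o)
p=arm.read_tcp_pos();e=arm.read_ee_rot();f=arm.grab_frame("wrist");np.savez("pics/w1.npz",p=p,e=e,**f)
im=f["color"][:,:,::-1].copy();cv2.imwrite("pics/w1.png",im)
H=f["hand_eye"];Rt=Rn.from_quat(e).as_matrix();Rc=Rt@H[:3,:3];tc=Rt@H[:3,3]+p
F=dict(R=Rc.T,t=-Rc.T@tc,camera_matrix=f["camera_matrix"])
im=im.copy()
def pl(P,c): cv2.polylines(im,[np.round(proj(F,rp(q,P))).astype(int)],True,c,1)
pl([(.15,.087,0),(.15,-.087,0),(-.15,-.087,0),(-.15,.087,0)],(255,0,0))
pl([(-.134,.075,.014),(-.134,-.075,.014),(.12,-.075,.014),(.12,.075,.014)],(255,0,255))
a=np.linspace(0,6.28,30)
for s in(1,-1): pl([( -.118+.025*np.cos(t),s*.06-.01,.025+.025*np.sin(t)) for t in a],(255,255,0))
cv2.imwrite("pics/w1o.png",im);print(p,e,o,arm.read_clock(),arm.read_wrist_force())
E
```

```text
[ 0.36118197 -0.27049124  0.20323921] [ 0.87766245 -0.47340934  0.03583395 -0.06563645] [0.8779057916831219, -0.472934413948966, 0.03553673742901365, -0.06596666828694772] 1.4667 [-0.19484536 -0.12790278  0.16956596]
```

View pics/w1o.png

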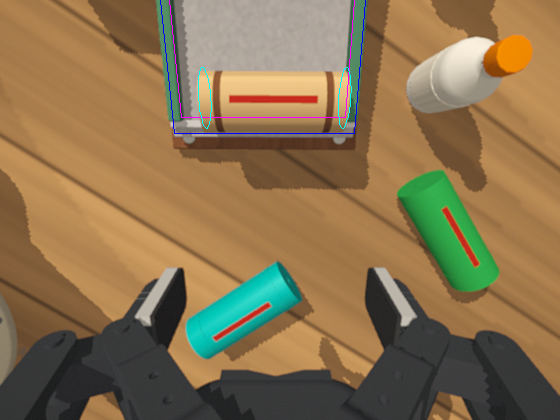

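```bash
python3 - <<'E'
from h import *
q=np.load("q.npy");f=T
for n,uv,z in(("turq ends",(395,300),.03),("turq",(384,347),.03),("green",(418,236),.03),("green",(465,260),.03)):
    d=f["R"].T@np.linalg.inv(f["camera_matrix"])@[*uv,1];C=-f["R"].T@f["t"];X=C+d*(z-C[2])/d[2];print(n,X.round(3),toramp(q,X).round(3))
E
```

```text
turq ends [ 0.31  -0.317  0.03 ] [-0.295 -0.022  0.019]
turq [ 0.195 -0.289  0.03 ] [-0.373  0.065  0.031]
green [ 0.469 -0.378  0.03 ] [-0.196 -0.159  0.004]
green [ 0.409 -0.494  0.03 ] [-0.308 -0.224  0.021]
```

```bash
python3 - <<'E'
from h import *
from cell import arm
q=np.load("q.npy");o=ori(q[2])
arm.set_gripper(.045)
arm.line_to(rp(q,(-.172,-.01,.12)).tolist(),o,velocity=.15)
print(arm.read_wrist_force())
g=arm.line_to(rp(q,(-.172,-.01,.021)).tolist(),o,velocity=.06,guard=6)
print(g,toramp(q,arm.read_tcp_pos()),arm.read_wrist_force(),arm.read_grip_width(),arm.read_clock())
for n in("scene","wrist"):
    f=arm.grab_frame(n);im=f["color"][:,:,::-1]
    if n=="scene": im=cv2.resize(im[150:290,150:340],None,fx=4,fy=4,interpolation=cv2.INTER_CUBIC)
    cv2.imwrite(f"pics/d_{n}.png",im)
E
```

```text
[-1.27353269 -0.8323715  -0.81920082]
False [-0.17197299 -0.01014594  0.02124566] [0.33188102 0.42893666 0.79484645] 0.04477286077320108 4.3333
```

View pics/d_scene.png

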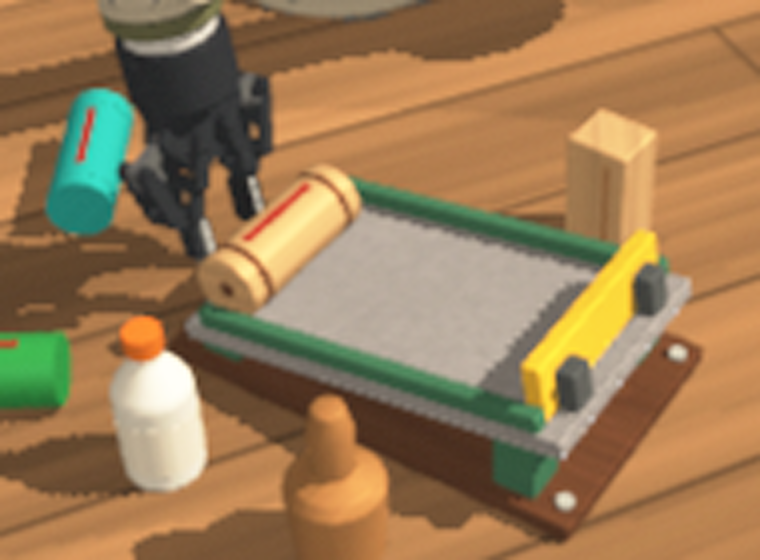

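View pics/d_wrist.png

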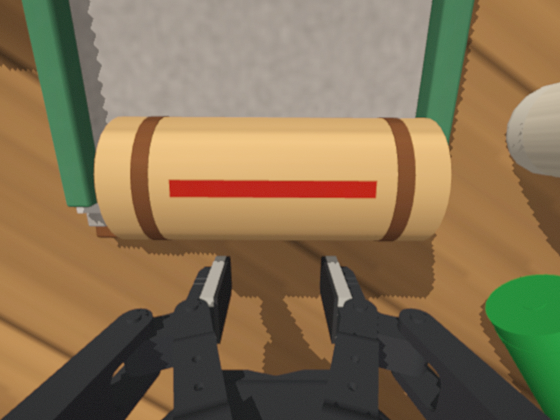

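The scene crop shows both fingers behind the blank, clear of the lip and of the turquoise cylinder. In the wrist view the fingers are centred at column 276, the blank at column 272, and it lies square to them. Pushing now.

```bash
python3 - <<'E'
from h import *
from cell import arm
q=np.load("q.npy");o=ori(q[2]);R=rampR(q[2])
for x,v in((-.158,.02),(-.12,.03),(-.03,.045)):
    g=arm.line_to(rp(q,(x,-.01,.021)).tolist(),o,velocity=v,guard=20)
    print(g,toramp(q,arm.read_tcp_pos()),np.array(arm.read_wrist_force())@R,arm.read_clock())
for n in("scene","wrist"):
    f=arm.grab_frame(n);im=f["color"][:,:,::-1]
    if n=="scene": im=cv2.resize(im[150:290,150:340],None,fx=4,fy=4,interpolation=cv2.INTER_CUBIC)
    cv2.imwrite(f"pics/e_{n}.png",im)
E
```

```text
False [-0.15803436 -0.00997044  0.02097649] [ 0.67802568  0.20536415 -0.19703547] 5.2833
False [-0.12009026 -0.00995985  0.02096933] [-0.81006172  0.16438951 -0.0793729 ] 6.7
False [-0.03010862 -0.00999849  0.02097109] [ 0.37158766 -0.37530786  0.56883894] 8.85
```

View pics/e_scene.png

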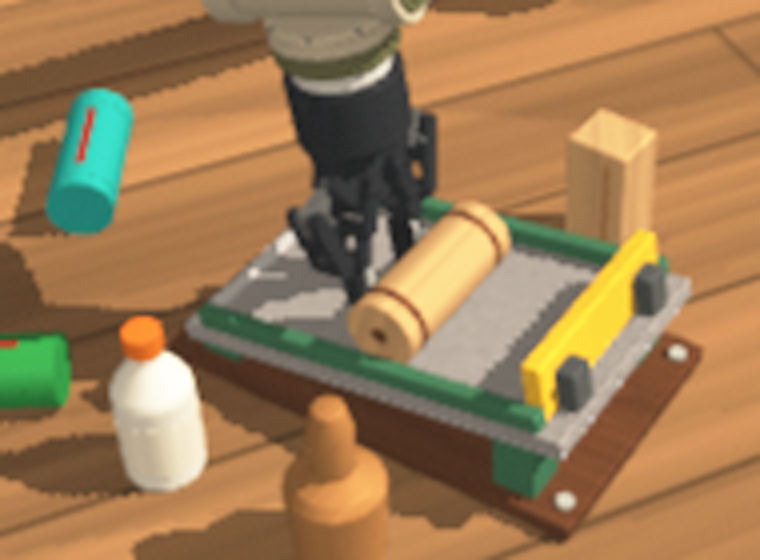

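View pics/e_wrist.png

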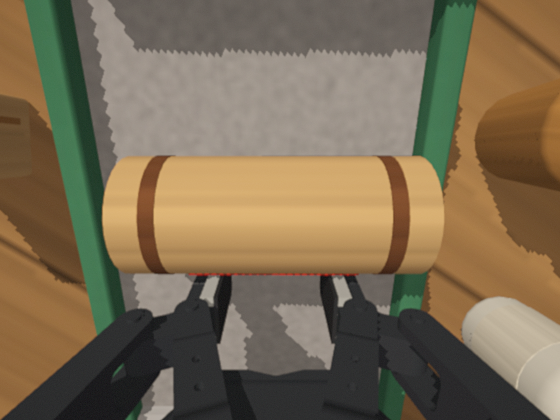

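The blank rolls up square, both fingers are in contact with it, and it sits centred at column 273 in the wrist view. I'll carry on to just short of the stop, then press under guard.

```bash
python3 - <<'E'
from h import *
from cell import arm
q=np.load("q.npy");o=ori(q[2]);R=rampR(q[2])
def fr(n=8):
    a=[]
    for _ in range(n): a.append(np.array(arm.read_wrist_force())@R); arm.pause(.03)
    return np.mean(a,0).round(2)
g=arm.line_to(rp(q,(.047,-.01,.021)).tolist(),o,velocity=.04,guard=15)
print(g,toramp(q,arm.read_tcp_pos()),fr(),arm.read_clock())
g=arm.line_to(rp(q,(.072,-.01,.021)).tolist(),o,velocity=.012,guard=7)
print(g,toramp(q,arm.read_tcp_pos()),fr(),arm.read_clock())
for n in("scene","wrist","top"):
    f=arm.grab_frame(n);im=f["color"][:,:,::-1]
    if n=="scene": im=cv2.resize(im[150:290,150:340],None,fx=4,fy=4,interpolation=cv2.INTER_CUBIC)
    cv2.imwrite(f"pics/f_{n}.png",im)
E
```

```text
False [ 0.04693163 -0.00999983  0.02097842] [-0.43 -0.17 -0.01] 11.2917
True [ 0.05607799 -0.00968708  0.02055984] [-0.53 -0.15  0.32] 12.575
```

View pics/f_scene.png

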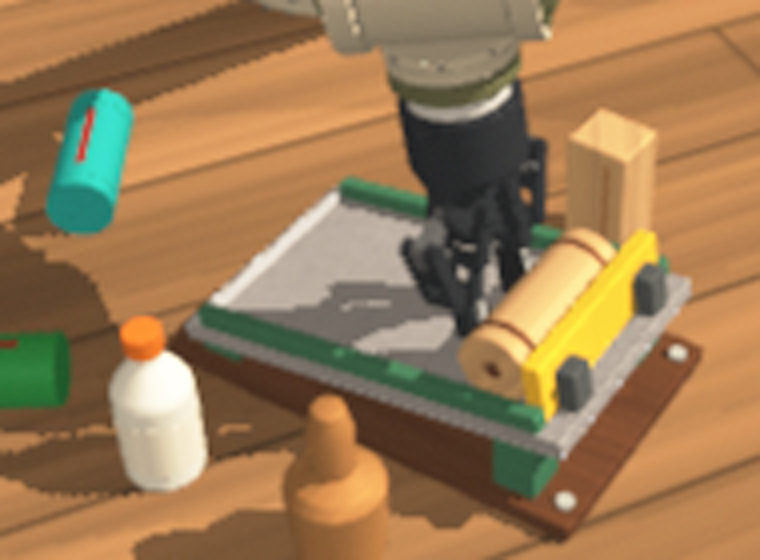

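View pics/f_wrist.png

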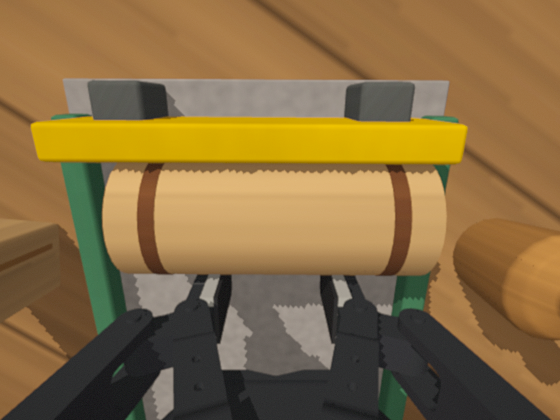

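It has reached the stop, but the arm relaxed once the guard tripped: the force is back to about 0. I'll advance in small steps until a steady push shows.

```bash
cat > press.py <<'E'
from h import *
from cell import arm
q=np.load("q.npy");o=ori(q[2]);R=rampR(q[2])
def fr(n=10):
    a=[]
    for _ in range(n): a.append(np.array(arm.read_wrist_force())@R); arm.pause(.03)
    return np.mean(a,0).round(2),np.std(a,0).round(2)
x=toramp(q,arm.read_tcp_pos())[0]
x=.056
for i in range(6):
    x+=.0008
    g=arm.line_to(rp(q,(x,-.01,.021)).tolist(),o,velocity=.008)
    F=fr();print(round(x,4),toramp(q,arm.read_tcp_pos()).round(4),F,round(arm.read_clock(),2))
    if F[0][0]<-7: break
E
python3 press.py
```

```text
0.0568 [ 0.0563 -0.0097  0.0207] (array([-5.22,  1.37, -1.32]), array([0.46, 0.54, 0.47])) 13.36
0.0576 [ 0.0564 -0.0096  0.0206] (array([-9.25,  0.7 , -0.28]), array([0.35, 0.39, 0.57])) 13.94
```

```bash
python3 - <<'E'
from h import *
from cell import arm
q=np.load("q.npy");R=rampR(q[2])
arm.pause(1.0)
a=[]
for _ in range(10): a.append(np.array(arm.read_wrist_force())@R);arm.pause(.03)
print(np.mean(a,0).round(2),np.array(arm.read_torque())@R,arm.read_clock())
f=arm.grab_frame("wrist");cv2.imwrite("pics/g_wrist.png",f["color"][:,:,::-1])
f=arm.grab_frame("top");cv2.imwrite("pics/g_top.png",cv2.resize(f["color"][100:290,220:480,::-1],None,fx=3,fy=3,interpolation=cv2.INTER_CUBIC))
E
```

```text
[-9.23  0.77 -0.34] [ 0.14053117  1.49466082 -0.23277082] 15.275
```

View pics/g_wrist.png

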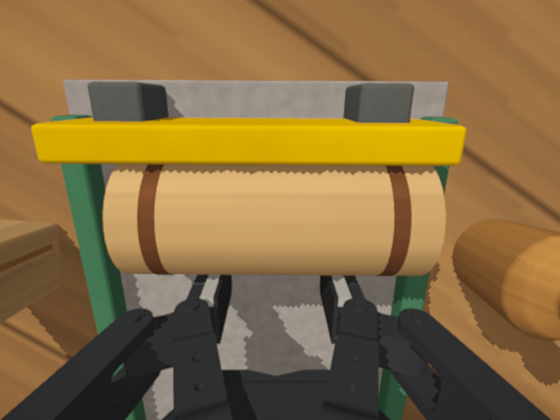

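View pics/g_top.png

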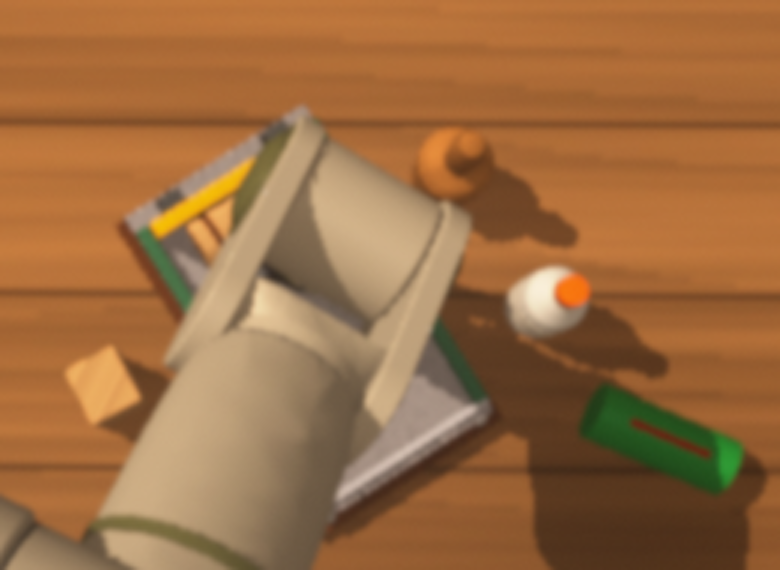

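The wrist view shows the blank (rows 165–275) parallel to the stop (rows 118–163), with both fingers touching it. In the top view the billet (254,228), mallet (372,154) and glue (403,200) are where they were. The push holds steady at about 9 N, so I'm handing in.

```bash
python3 -c "
from cell import arm
arm.job_done();print(arm.read_clock(),arm.read_wrist_force())"
```

```text
the job is handed in; nothing more can be done
the job is handed in; nothing more can be done
```

I pushed the blank from the foot of the ramp up to the yellow stop and handed the job in at about 15.4 s, with the fingers still pressing it there. `job_done` gives no verdict, so the result rests on my own last checks.

- **Push:** I used two fingers 45 mm apart, centred on the blank to about 2 mm. They stayed behind it all the way, moving at about 0.045 m/s or slower. The pictures taken midway and at the stop both show the blank against the fingers, square and on the deck.
- **Hold:** The push up the ramp stayed at about 9.2 N for over a second before hand-in. The guard stop had first let the force fall to about zero, so I pressed on in two small steps to restore it.
- **Final position:** The blank lies parallel to the stop in the wrist view, about 10 mm off the ramp's centre line, which is where it started. The TCP stopped 2.6 mm short of the contact point I had predicted (ramp x 0.0564 against 0.059). That is consistent with the camera calibration and finger size, and the force rose only there.
- **Other objects:** The billet, mallet and glue bottle sit within about a pixel (2–3 mm) of their starting places in the top view.

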